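Pull the pump's filter cartridge and hold it against the film viewer

ROBOT

A 7-joint arm with a two-finger parallel gripper is mounted at the origin on the work surface; the furniture and walls round the work are solid. World frame = base frame: x ahead of the robot, y to its left, z up, the work surface at z = 0. Lengths are in m, angles in rad, forces in N, time in s.
With the tool pointing down it reaches from about 0.4 to 0.75 m from the base axis. Payload 19.5 kg.
Tool frame: the origin (TCP) lies at the very end of the fingers, on their centre line; the grasp point (between the pads) lies 19 mm behind it; z points along the fingers, y is the line along which they close (so a half turn about z gives the same grasp; the last joint's range is limited). The gripper opens to 85 mm and grips with 20 to 120 N. Pads are 22 mm wide; open, the fingers measure 114 mm over their backs; the gripper's body (76 mm by 85 mm) begins 54 mm behind the grasp point. The pads swing forward as they close: fully open they stand 13 mm farther back than shut.
Start: joints at [1.17, 0.707, -0.028, 1.485, 0.022, 0.951, -0.075], TCP at [0.202, -0.538, 0.231] pointing down, gripper open.
Joint ranges: [-2.71, 2.71], [-0.32, 2.16], [-1.57, 1.52], [0, 2.45], [-1.46, 4.6], [0, 2.02], [-2.83, 2.83]. Speed limits (rad/s): [1.89, 1.89, 2.57, 2.57, 3.01, 3.01, 3.01].

INTERFACE

Orientations are given as [roll, pitch, yaw] about the fixed x, y, z axes, in that order (R = Rz(yaw) Ry(pitch) Rx(roll)).
In Python, from cell import arm gives the robot as it stands.
- The arm moves only by the tool move_arm, never from a script. Its argument "series" is a list of rows, each a list of 7 numbers: the opening, from -1 (shut) to 1 (fully open), then the shift along the tool's x, y, z in units of 300 mm (1.0 is 300 mm), then the turn, a rotation vector about the tool's x, y, z in units of pi/2 rad (1.0 is pi/2 rad). A call has exactly 8 rows; each row is the pose to reach, as a shift and turn from the pose commanded when the call began, along the tool's axes at that moment; what a row does not reach only later rows make up. A row lasts 1/12 s, in which the tool goes at most 41.7 mm and 7.16 degrees, less where a joint would pass 70% of its speed; a pose out of reach is approached as far as the arm can. A call with a number of a shift or a turn outside -1 to 1 is refused whole. A call with a gripper value outside its range is refused whole. The fingers move at their own pace and stop on an object; "squeeze" is the grip in N (left out, the last holds). Time passes only in rows, so rows that repeat a pose let the fingers close, or fill a call up. It gives the time, the measured TCP pose, the force, the opening and the grip force at its end, in the units of the state.
- arm.get_state(): the state, without advancing time (a new reading comes with each control period).
- arm.snapshot(name): name is "side" or "top"; returns a dict with "frame" (400x640x3 uint8, red, green, blue), "intrinsics" (3x3 intrinsics, pixels), "dist_coeffs" ([k1, k2, p1, p2, k3] as OpenCV has them; the pictures are not rectified), "extrinsics" (4x4, takes a point from camera to world coordinates). Camera axes: x right, y down, z forward; pixel columns grow to the right and rows downward; lengths in m; the calibration is good to about 2 mm. A picture is of the moment at which its call begins. There is no depth.
- arm.hand_in(): hands the job in; it is judged then, once.
The state is a dict: "time": time; "joints": joint angles; "qvel": joint speeds; "joint_efforts": joint torques, N m; "tool_pos": TCP position; "tool_rot": TCP orientation; "contact_force": force on the tool from outside, world axes, zero at the start; "ft_torque": the same for the moment, N m; "width": opening from 0.0 (shut) to 1.0 (fully open); "gripper_force": force on a finger pad.
Only numpy, scipy, OpenCV 4.12 (cv2) and the standard library are available. Lean on these libraries where they do the work, as an engineer would, in place of code of your own. Each camera call takes 0.05 s, during which the arm holds its last target. There are 200 camera calls.

TASK

Swing the cover of the small grey filter housing right back by its wire bail, draw the pleated filter cartridge straight up out of its guides by its tab, and hold it upright in front of the lit face of the film viewer, square to it and centred on it, close but not touching, so that it can be checked for holes. The cartridge is flimsy: pinch it lightly, with less than 50 N on a finger, do not force it against the housing, and leave the other things on the bench where they are. Finish while still holding it there; do not put it down.

Things in the scene. Friction and masses are not known exactly. Their poses are not given: they have to be found in the camera images.
- housing: Filter housing: grey box fixed to the bench, 100 (x) x 118 (y) x 96 mm high, walls 5 mm, open-topped under its cover; a brass port 36 mm up sticks out 18 mm at front and back. Origin: centre of underside; -x is its front (to the robot at yaw 0), z up. Ribs on the +y and -y walls, 8 to 66 mm up, form a 20 mm channel across x in which the cartridge stands, 8 mm up, with 2 mm to spare all round
- cover (a joint): Hinge angle of the cover (5 mm sheet) in rad: 0 shut, 2.0 at its stop, swung back 115 degrees. Its axis is the housing's +y axis through cover_hinge. Stiff friction hinge (0.16 N m): it stays wherever it is left; it may stand slightly ajar at the start
- cover_hinge (a point): Middle of the hinge line, on the back (+x) rim of the housing, 53 mm behind its centre and 98 mm up; axes of the cover
- cover_bail (a point): Middle of the cover's wire bail: a round steel bar 8 mm thick, along the housing's y axis, straight for 56 mm, that stands out 38 mm beyond the cover's free edge in the cover's plane (142 mm from the hinge line). Shut, it is 38 mm in front of the housing's front wall, 100 mm up
- cartridge: Filter cartridge: black frame 16 (x, thickness) x 104 (y) x 58 mm (z) with off-white pleats, and a tab on top; 50 to 100 g. Origin: centre of its underside; x is normal to its pleated faces, z up. It starts standing in the housing, hidden under the cover, with its x along the housing's x
- cartridge_tab (a point): Middle of the graspable part of the cartridge's tab, 74 mm above its underside. The tab is 8 mm thick (x), 34 mm wide (y), and rises from the frame's top (58 mm) to 82 mm above the underside; pinch it across its thickness. There are 41 mm free on either side to the housing's walls
- cartridge_mid (a point): Centre of the pleated faces, 29 mm above the cartridge's underside
- viewer: LED film viewer fixed to the bench: grey upright panel 22 (x) x 176 (y) mm, from 28 to 178 mm up, on a foot 10 mm high that reaches 29 mm in front of the panel's middle plane. Origin: under the panel, on the bench; its lit face looks along its own -x; z up. It stands across the bench from the housing; which is left and which is right varies
- viewer_face (a point): Centre of the viewer's lit face (150 mm wide, 118 mm high), 100 mm up; same axes as the viewer. A film clip roller above the lit face stands out 5.5 mm from it
- coupling: Bystander: brass hose coupling, 46 mm long, lying beside the housing; origin at its underside
- knob: Bystander: knurled clamp knob 22 mm wide, 36 mm high, standing beside the housing; origin at its underside
- tape: Bystander: roll of black tape, 62 mm wide, 19 mm high, lying beside the viewer; origin at its underside
- lens: Bystander: black lens puck, 40 mm wide, 16 mm high, beside the viewer; origin at its underside
- cup: Bystander: steel beaker 68 mm wide, 72 mm high, behind the control station; origin at its underside
- block: Bystander: steel step block 20 x 80 x 25 mm, left of the control station; origin at its underside

How it is judged:
By the outcome, as a careful person would: the job done as asked, in the order asked, and still so for the second after the job is handed in, while the arm keeps its last pose, push and grip.
It also fails if it takes over 61 s, if anything falls off the work surface, if the arm or the gripper's body presses on something with over 40 N, if the wrist force passes 120 N, or if a joint passes its speed limit or range.

## Working session

There is one attempt and no reset: what is moved stays moved. The work goes in short steps, Python scripts to look and compute and a tool call to move; the robot and the scene stay as the last step left them, time stands still between calls to the robot, and variables do not carry over. Pictures are saved under pics/ and viewed, at most 10 in all, crops included, and the job is handed in when it is done.

Besides the shell and the picture viewer there is one more tool, called after "Emit:" as name(argument=value, ...) on one line, values as JSON. move_arm: Moves the arm, as the interface text tells. Its arguments: {"type":"object","properties":{"series":{"type":"array"},"squeeze":{"type":"number"}},"required":["series"]}

```bash
ls; mkdir -p pics; python3 - <<'E'
from cell import arm
import cv2,numpy as np
s=arm.get_state();print(s)
for n in("side","top"):
    d=arm.snapshot(n);cv2.imwrite(f"pics/{n}0.png",d["frame"][:,:,::-1]);print(n,d["intrinsics"],d["dist_coeffs"],d["extrinsics"])
E
```

```text
pics
{'time': 0.0, 'joints': array([ 1.17028018,  0.70709018, -0.02762852,  1.48500658,  0.02194385,
        0.95088457, -0.07549148]), 'qvel': array([ 1.52991375e-03, -9.92534223e-05, -7.24811239e-04,  1.73329799e-03,
       -3.59610002e-04,  3.56797702e-04,  2.40063993e-03]), 'joint_efforts': array([-8.01082388e-04, -8.83212376e+01,  1.23483840e+00, -2.36162728e+01,
        1.70060992e-02,  6.66710548e-03, -2.54980932e-06]), 'tool_pos': array([ 0.20184495, -0.53812538,  0.23083291]), 'tool_rot': array([-3.14050324e+00, -1.83114866e-05,  3.58801015e-01]), 'contact_force': array([-0.20978744, -0.09571815,  0.20818115]), 'ft_torque': array([-0.088201  , -0.01361385, -0.02188735]), 'gripper_force': 0.0, 'width': 1.0028484136845928}
side [[483.81246794   0.         310.05909615]
 [  0.         483.81246794 201.62333684]
 [  0.           0.           1.        ]] [-0.1503706  0.         0.         0.         0.       ] [[-9.78065053e-01 -1.12044099e-01  1.75598610e-01  1.24078070e-01]
 [-2.08297701e-01  5.29759450e-01 -8.22172119e-01  1.44408031e+00]
 [-9.05488608e-04 -8.40714604e-01 -5.41477733e-01  1.03683814e+00]
 [ 0.00000000e+00  0.00000000e+00  0.00000000e+00  1.00000000e+00]]
top [[478.49092771   0.         327.09955708]
 [  0.         478.49092771 193.94343626]
 [  0.           0.           1.        ]] [-0.12100365  0.          0.          0.          0.        ] [[-2.24922144e-02 -9.87212868e-01  1.57812714e-01  2.32284070e-01]
 [-9.99741175e-01  2.27497820e-02 -1.74353903e-04 -1.04628079e-03]
 [-3.41808043e-03 -1.57775790e-01 -9.87469046e-01  1.50696275e+00]
 [ 0.00000000e+00  0.00000000e+00  0.00000000e+00  1.00000000e+00]]
```

View pics/side0.png

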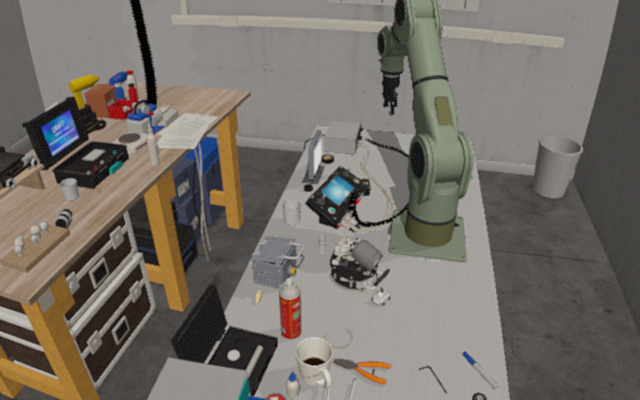

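View pics/top0.png

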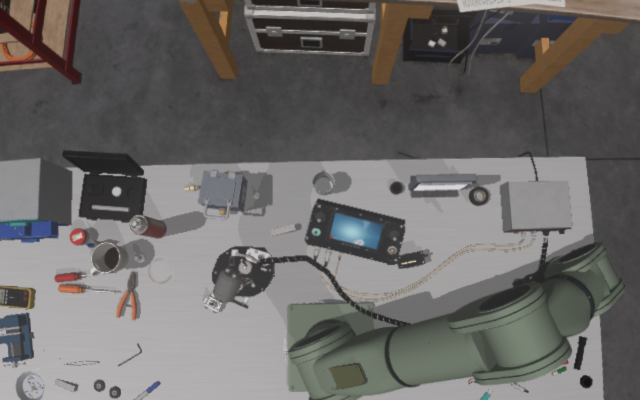

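The side view shows the housing at about (275,262) and the viewer's lit face at (315,155). The top view shows the housing at about (222,190), with the bail at its lower edge near (215,212). The viewer is at about (445,183), with the lit face towards the robot. Next I'll enlarge both.

```bash
python3 - <<'E'
import cv2,numpy as np
t=cv2.imread("pics/top0.png");s=cv2.imread("pics/side0.png")
def c(im,x,y,w,h,k):return cv2.resize(im[y:y+h,x:x+w],None,fx=k,fy=k,interpolation=cv2.INTER_CUBIC)
a=c(t,180,155,100,70,8);cv2.imwrite("pics/a.png",a)
b=np.vstack([c(t,380,160,120,50,6),c(s,240,225,120,50,6)]);cv2.imwrite("pics/b.png",b)
E
```

```text
(no output)
```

View pics/a.png

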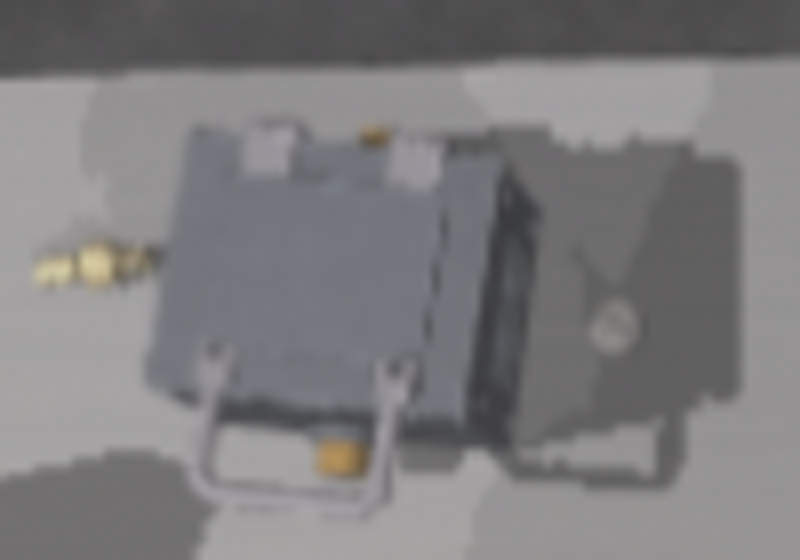

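View pics/b.png

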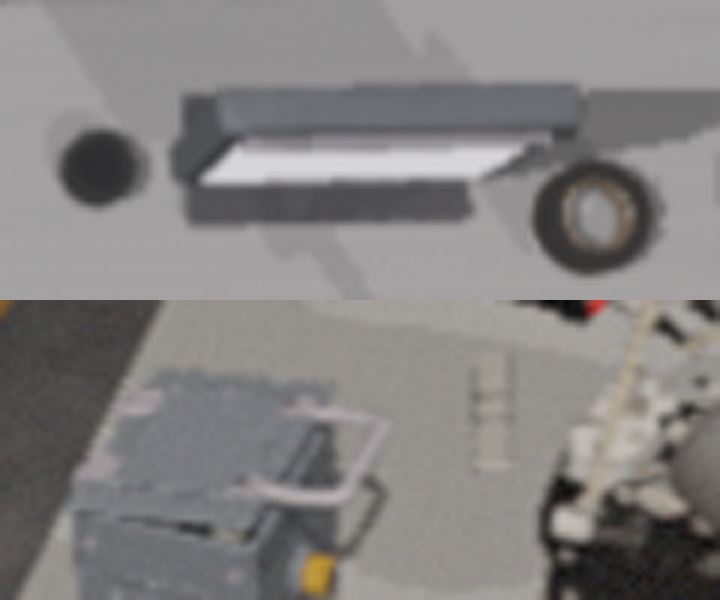

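The crops show the bail bar in the top view from crop (215,492) to (365,505). In the side crop it runs from (385,425) to (345,495), and the cover stands slightly ajar. The ports are at (340,458) and (375,130), and the hinge plates at (270,150) and (415,160). The viewer's panel back-top corners are at (215,92) and (580,85), and the bottom of the lit face runs from (200,185) to (475,180). I'll fit a model to these and overlay it.

```bash
cat > h.py <<'E'
import cv2,numpy as np
from scipy.spatial.transform import Rotation as R
from scipy.optimize import least_squares
def cam(d):
    E=np.linalg.inv(d["extrinsics"]);return cv2.Rodrigues(E[:3,:3])[0],E[:3,3],d["intrinsics"],d["dist_coeffs"]
def proj(c,P):return cv2.projectPoints(np.atleast_2d(np.float64(P)),*c)[0][:,0]
def pose(x,y,yaw,P):
    return (np.atleast_2d(P)@R.from_euler('z',yaw).as_matrix().T)+[x,y,0]
def cover(a,P): # points in cover frame (hinge origin, shut axes) -> housing
    return np.atleast_2d(P)@R.from_euler('y',a).as_matrix().T+[.053,0,.098]
def crop(im,x,y,w,h,k):return cv2.resize(im[y:y+h,x:x+w],None,fx=k,fy=k,interpolation=cv2.INTER_CUBIC)
def unc(p,x,y,k):return (np.float64(p)+.5)/k-.5+[x,y]
E
cat > fit.py <<'E'
from h import *
from cell import arm
D={n:arm.snapshot(n) for n in("side","top")};C={n:cam(D[n]) for n in D}
ta=lambda p:unc(p,180,155,8); tb=lambda p:unc(p,380,160,6); sb=lambda p:unc(np.array(p)-[0,300],240,225,6)
bt=ta([[215,492],[365,505]]);bs=sb([[345,495],[385,425]])
bail=lambda a:cover(a,[[-.142,.028,.002],[-.142,-.028,.002]])
def f(v):
    x,y,w,a=v
    b=pose(x,y,w,bail(a));pt,ps=proj(C["top"],b),proj(C["side"],b)
    r=[pt.mean(0)-bt.mean(0),ps.mean(0)-bs.mean(0)]
    dt=lambda p:(p[1]-p[0])/np.linalg.norm(p[1]-p[0])
    r+=[10*(dt(pt)-dt(bt)),5*(dt(ps)-dt(bs))]
    po=pose(x,y,w,[-.066,0,.038])
    r+=[proj(C["top"],po)[0]-ta([340,458]),proj(C["side"],po)[0]-sb([320,575])]
    hp=proj(C["top"],pose(x,y,w,[.053,0,.10]))[0]
    r+=[hp-ta([340,140])]
    return np.concatenate(r)
s=least_squares(f,[.6,.3,0,.1],loss="soft_l1");print("housing",s.x.round(4));print(s.fun.round(1))
g=lambda v:(proj(C["top"],pose(*v,[[.011,.088,.178],[.011,-.088,.178],[-.011,.075,.041],[-.011,-.075,.041]]))-tb([[215,92],[580,85],[200,185],[475,180]])).ravel()
q=least_squares(g,[.6,-.3,0]);print("viewer",q.x.round(4));print(q.fun.round(1))
x,y,w,a=s.x
L=[]
box=lambda X,Y,Z0,Z1,cx=0:[[[sx*X+cx,sy*Y,z] for sx,sy in((-1,-1),(1,-1),(1,1),(-1,1),(-1,-1))] for z in(Z0,Z1)]
for l in box(.05,.059,0,.096):L.append(pose(x,y,w,l))
L.append(pose(x,y,w,cover(a,[[0,.028,.002],[-.142,.028,.002],[-.142,-.028,.002],[0,-.028,.002]])))
for l in box(.011,.088,.028,.178):L.append(pose(*q.x,l))
L.append(pose(*q.x,[[-.011,.075,.041],[-.011,.075,.159],[-.011,-.075,.159],[-.011,-.075,.041],[-.011,.075,.041]]))
def ov(n,X,Y,W,H,k):
    im=crop(D[n]["frame"][:,:,::-1],X,Y,W,H,k)
    for l in L:cv2.polylines(im,[np.int32((proj(C[n],l)-[X,Y]+.5)*k)],False,(0,0,255),1)
    return im
cv2.imwrite("pics/ov.png",np.vstack([np.hstack([ov("top",185,155,80,75,5),ov("top",400,165,80,75,5)]),np.hstack([ov("side",245,225,80,45,5)[:225],ov("side",280,120,80,45,5)])]))
E
python3 fit.py
```

```text
housing [ 0.4811  0.3196 -0.097   0.1305]
[-0.3 -0.2 -0.5  0.2  0.  -0.1 -0.1 -0.1  0.2  0.9  0.8 -0.3 -0.  -0.8]
viewer [ 0.4824 -0.3415 -0.002 ]
[ 0.1  0.  -0.   0.1 -0.8  0.   0.8 -0.1]
```

View pics/ov.png

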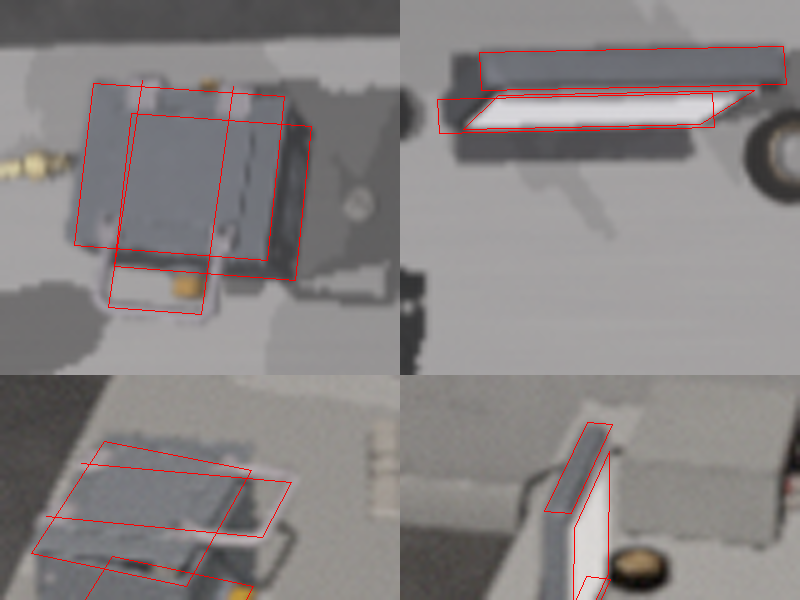

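The overlay matches the viewer closely (residuals under 1 px) and the housing to within about 1 px. The cover is about 0.13 rad ajar. Next I'll plan the approach to the bail: tool down, closing along the housing's x.

```bash
cat >> h.py <<'E'
H=(.4811,.3196,-.097);V=(.4824,-.3415,-.002)
def Rt(rpy):return R.from_euler('xyz',rpy)
def step(p,r,q,s):
    return np.r_[r.inv().apply(np.array(q)-p)/.3,(r.inv()*s).as_rotvec()/(np.pi/2)].round(3).tolist()
def chain(targets,start=None):
    """targets: (x,y,z,yaw) or (x,y,z,roll,pitch,yaw); each row relative to the previous target"""
    from cell import arm
    st=arm.get_state();p,r=st["tool_pos"],Rt(st["tool_rot"])
    for t in targets:
        s=Rt((np.pi,0,t[3]) if len(t)==4 else t[3:]);print(step(p,r,t[:3],s));p,r=np.array(t[:3]),s
E
python3 - <<'E'
from h import *
chain([(.40,-.41,.30,.6),(.56,-.16,.30,.9),(.56,.12,.30,1.2),(.394,.328,.20,1.474)])
E
```

```text
[0.769, -0.168, -0.23, -0.0, -0.0, -0.154]
[0.911, -0.387, -0.0, 0.0, 0.0, -0.191]
[0.731, -0.58, -0.0, 0.0, 0.0, -0.191]
[0.446, -0.767, 0.333, -0.0, 0.0, -0.174]
```

Emit:
move_arm(series=[[-0.3,0.1,-0.02,-0.1,0,0,-0.02],[-0.3,0.25,-0.05,-0.2,0,0,-0.06],[-0.3,0.38,-0.08,-0.23,0,0,-0.09],[-0.3,0.5,-0.11,-0.23,0,0,-0.12],[-0.3,0.62,-0.14,-0.23,0,0,-0.154],[-0.3,0.77,-0.17,-0.23,0,0,-0.154],[-0.3,0.77,-0.17,-0.23,0,0,-0.154],[-0.3,0.77,-0.17,-0.23,0,0,-0.154]], squeeze=25)

```text
time: 0.87
tool_pos: [0.4028, -0.4072, 0.3]
tool_rot: [-3.141, -0.001, 0.605]
contact_force: [-0.7, -0.4, -0.8]
width: 0.351
gripper_force: 0.0
```

Emit:
move_arm(series=[[-0.3,0.11,-0.05,0,0,0,-0.02],[-0.3,0.23,-0.1,0,0,0,-0.05],[-0.3,0.36,-0.15,0,0,0,-0.08],[-0.3,0.48,-0.2,0,0,0,-0.11],[-0.3,0.6,-0.25,0,0,0,-0.14],[-0.3,0.72,-0.3,0,0,0,-0.17],[-0.3,0.82,-0.35,0,0,0,-0.19],[-0.3,0.91,-0.39,0,0,0,-0.19]])

```text
time: 1.53
tool_pos: [0.5598, -0.1574, 0.3002]
tool_rot: [-3.141, 0.0, 0.901]
contact_force: [0.9, -1.2, 0.7]
width: 0.349
gripper_force: 0.0
```

Emit:
move_arm(series=[[-0.3,0.09,-0.07,0,0,0,-0.02],[-0.3,0.19,-0.15,0,0,0,-0.05],[-0.3,0.28,-0.22,0,0,0,-0.08],[-0.3,0.37,-0.29,0,0,0,-0.11],[-0.3,0.47,-0.37,0,0,0,-0.14],[-0.3,0.56,-0.44,0,0,0,-0.17],[-0.3,0.65,-0.51,0,0,0,-0.19],[-0.3,0.73,-0.58,0,0,0,-0.19]])

```text
time: 2.2
tool_pos: [0.5594, 0.1218, 0.3002]
tool_rot: [-3.142, 0.0, 1.199]
contact_force: [-0.3, -0.3, -0.0]
width: 0.353
gripper_force: 0.0
```

Emit:
move_arm(series=[[-0.3,0.06,-0.1,0,0,0,-0.02],[-0.3,0.12,-0.2,0,0,0,-0.05],[-0.3,0.18,-0.31,0.05,0,0,-0.08],[-0.3,0.24,-0.41,0.1,0,0,-0.11],[-0.3,0.3,-0.52,0.15,0,0,-0.14],[-0.3,0.37,-0.62,0.22,0,0,-0.175],[-0.3,0.42,-0.7,0.28,0,0,-0.175],[-0.3,0.446,-0.767,0.33,0,0,-0.175]])

```text
time: 2.87
tool_pos: [0.3928, 0.3308, 0.2001]
tool_rot: [-3.141, -0.0, 1.474]
contact_force: [0.5, 0.7, -0.5]
width: 0.352
gripper_force: 0.0
```

```bash
python3 - <<'E'
from h import *
from cell import arm
chain([(.394,.328,.10,1.474)])
d={n:arm.snapshot(n) for n in("top","side")}
cv2.imwrite("pics/c.png",np.vstack([crop(d["top"]["frame"][:,:,::-1],160,150,130,55,6),crop(d["side"]["frame"][:,:,::-1],230,200,130,45,6)])[:600])
E
```

```text
[-0.009, 0.005, 0.334, -0.0, -0.0, -0.0]
```

View pics/c.png

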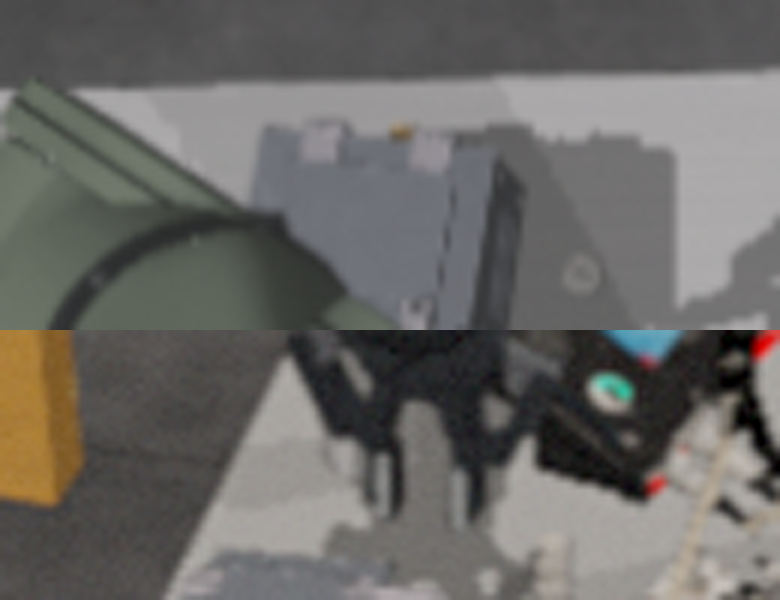

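The side view shows the open fingers, with pads near crop (380,480) and (460,490), above the bail. I'll descend and grip.

Emit:
move_arm(series=[[-0.3,-0.01,0.005,0.05,0,0,0],[-0.3,-0.01,0.005,0.12,0,0,0],[-0.3,-0.01,0.005,0.18,0,0,0],[-0.3,-0.01,0.005,0.23,0,0,0],[-0.3,-0.01,0.005,0.27,0,0,0],[-0.3,-0.01,0.005,0.3,0,0,0],[-0.3,-0.01,0.005,0.32,0,0,0],[-0.3,-0.01,0.005,0.333,0,0,0]])

```text
time: 3.63
tool_pos: [0.3956, 0.3258, 0.1011]
tool_rot: [3.141, 0.0, 1.472]
contact_force: [-0.3, 0.1, -0.5]
width: 0.351
gripper_force: 0.0
```

Emit:
move_arm(series=[[-1,0,0,0,0,0,0],[-1,0,0,0,0,0,0],[-1,0,0,0,0,0,0],[-1,0,0,0,0,0,0],[-1,0,0,0,0,0,0],[-1,0,0,0,0,0,0],[-1,0,0,0,0,0,0],[-1,0,0,0,0,0,0]])

```text
time: 4.3
tool_pos: [0.3928, 0.3264, 0.1017]
tool_rot: [-3.138, 0.001, 1.474]
contact_force: [-17.4, 0.3, 0.8]
width: 0.08
gripper_force: 25.9
```

```bash
python3 - <<'E'
from h import *
from cell import arm
print(arm.get_state()["width"]*85)
d={n:arm.snapshot(n) for n in("top","side")}
cv2.imwrite("pics/d.png",np.vstack([crop(d["side"]["frame"][:,:,::-1],220,200,130,90,6)])[:600])
E
```

```text
6.805204803402278
```

View pics/d.png

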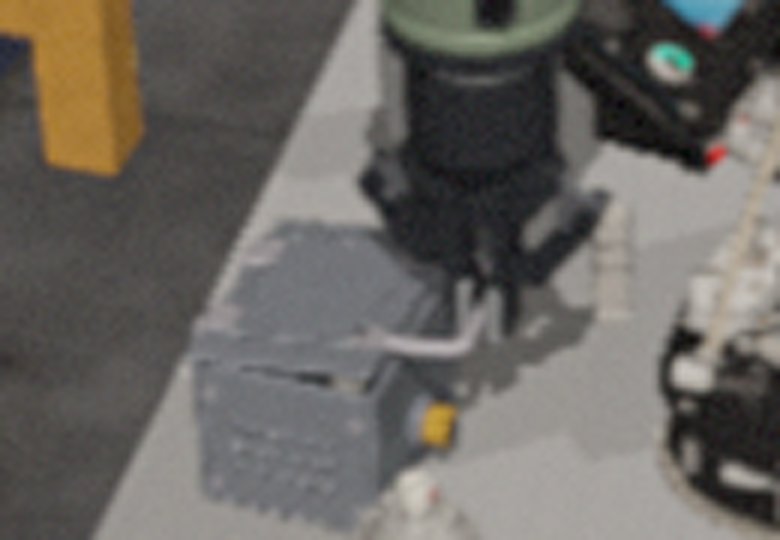

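The bail is gripped: width is 6.8 mm and grip 26 N. Next I'll compute the arc.

```bash
python3 - <<'E'
import numpy as np
a0=.1305;A=np.linspace(a0,2.02,25)[1:]
off=np.array([-.0025,0])
f=lambda a:np.array([.142*(np.cos(a0)-np.cos(a)),-.142*(np.sin(a)-np.sin(a0))])
for c in range(3):
    base=f(A[8*c-1])+off if c else np.zeros(2)
    print([((f(a)+off-base)/.3).round(3).tolist() for a in A[8*c:8*c+8]])
E
```

```text
[[-0.002, -0.037], [0.007, -0.073], [0.019, -0.108], [0.034, -0.142], [0.051, -0.175], [0.071, -0.207], [0.093, -0.237], [0.118, -0.265]]
[[0.027, -0.026], [0.055, -0.05], [0.086, -0.071], [0.118, -0.09], [0.151, -0.107], [0.186, -0.12], [0.222, -0.131], [0.258, -0.139]]
[[0.037, -0.005], [0.074, -0.008], [0.111, -0.007], [0.148, -0.003], [0.185, 0.003], [0.221, 0.012], [0.256, 0.024], [0.291, 0.039]]
```

Emit:
move_arm(series=[[-1,0,-0.002,-0.037,0,0,0],[-1,0,0.007,-0.073,0,0,0],[-1,0,0.019,-0.108,0,0,0],[-1,0,0.034,-0.142,0,0,0],[-1,0,0.051,-0.175,0,0,0],[-1,0,0.071,-0.207,0,0,0],[-1,0,0.093,-0.237,0,0,0],[-1,0,0.118,-0.265,0,0,0]])

```text
time: 5.07
tool_pos: [0.4319, 0.3219, 0.1818]
tool_rot: [3.14, 0.0, 1.471]
contact_force: [9.8, -2.8, -13.7]
width: 0.082
gripper_force: 24.1
```

Emit:
move_arm(series=[[-1,0,0.027,-0.026,0,0,0],[-1,0,0.055,-0.05,0,0,0],[-1,0,0.086,-0.071,0,0,0],[-1,0,0.118,-0.09,0,0,0],[-1,0,0.151,-0.107,0,0,0],[-1,0,0.186,-0.12,0,0,0],[-1,0,0.222,-0.131,0,0,0],[-1,0,0.258,-0.139,0,0,0]])

```text
time: 5.73
tool_pos: [0.5077, 0.3135, 0.2233]
tool_rot: [-3.141, 0.003, 1.471]
contact_force: [-3.8, -10.2, 3.2]
width: 0.078
gripper_force: 25.3
```

Emit:
move_arm(series=[[-1,0,0.037,-0.005,0,0,0],[-1,0,0.074,-0.008,0,0,0],[-1,0,0.111,-0.007,0,0,0],[-1,0,0.148,-0.003,0,0,0],[-1,0,0.185,0.003,0,0,0],[-1,0,0.221,0.012,0,0,0],[-1,0,0.256,0.024,0,0,0],[-1,0,0.291,0.039,0,0,0]])

```text
time: 6.4
tool_pos: [0.5943, 0.3053, 0.2114]
tool_rot: [-3.14, 0.002, 1.472]
contact_force: [-55.6, -5.9, 48.1]
width: 0.079
gripper_force: 33.8
```

```bash
python3 - <<'E'
from h import *
from cell import arm
d={n:arm.snapshot(n) for n in("top","side")}
cv2.imwrite("pics/e.png",np.vstack([crop(d["top"]["frame"][:,:,::-1],165,140,130,80,6)[:,:],crop(d["side"]["frame"][:,:,::-1],220,200,130,90,6)])[::1][:1020])
im=cv2.imread("pics/e.png");cv2.imwrite("pics/e.png",cv2.resize(im,None,fx=.58,fy=.58,interpolation=cv2.INTER_AREA))
s=arm.get_state();print(s["tool_pos"],s["contact_force"],s["joints"].round(2))
E
```

```text
[0.59306274 0.30591023 0.21103681] [-11.68594915  -5.99849767   0.49890612] [-0.42  0.9  -0.27  1.11  0.22  1.17 -0.78]
```

View pics/e.png

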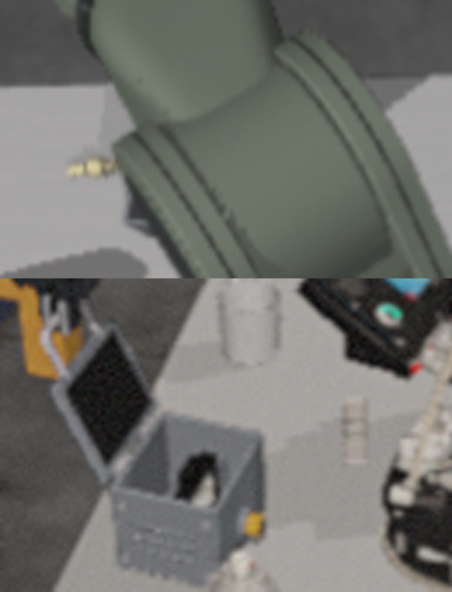

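The side view shows the cover swung fully back to its stop, and the cartridge tab inside the housing near crop (205,470). I'll release the bail, lift, and clear the view for a measurement.

Emit:
move_arm(series=[[-0.48,0,-0.01,0,0,0,0],[-0.48,0,-0.01,0,0,0,0],[-0.48,0,-0.01,0,0,0,0],[-0.48,0,-0.01,-0.05,0,0,0],[-0.48,0,-0.01,-0.13,0,0,0],[-0.48,0,-0.01,-0.22,0,0,0],[-0.48,0,-0.01,-0.3,0,0,0],[-0.48,0,-0.01,-0.35,0,0,0]])

```text
time: 7.17
tool_pos: [0.5917, 0.3072, 0.319]
tool_rot: [3.139, -0.002, 1.472]
contact_force: [-0.6, 0.5, 1.0]
width: 0.257
gripper_force: 0.0
```

Emit:
move_arm(series=[[-0.48,-0.1,-0.05,0,0,0,0],[-0.48,-0.2,-0.1,0,0,0,0],[-0.48,-0.32,-0.15,0,0,0,0],[-0.48,-0.45,-0.2,0,0,0,0],[-0.48,-0.57,-0.25,0,0,0,0],[-0.48,-0.7,-0.3,0,0,0,0],[-0.48,-0.82,-0.35,0,0,0,0],[-0.48,-0.92,-0.38,0,0,0,0]])

```text
time: 7.83
tool_pos: [0.4492, 0.0413, 0.3166]
tool_rot: [3.141, 0.001, 1.472]
contact_force: [0.9, 0.1, -1.1]
width: 0.258
gripper_force: 0.0
```

```bash
python3 - <<'E'
from h import *
from cell import arm
d={n:arm.snapshot(n) for n in("top","side")}
C={n:cam(d[n]) for n in d}
L=[pose(*H,l) for l in ([[.05,.059,.096],[.05,-.059,.096],[-.05,-.059,.096],[-.05,.059,.096],[.05,.059,.096]],[[.004,.017,.09],[.004,-.017,.09],[-.004,-.017,.09],[-.004,.017,.09],[.004,.017,.09]])]
L.append(pose(*H,cover(2.0,[[-.142,.028,.002],[-.142,-.028,.002]])))
def ov(n,X,Y,W,Hh,k,dr):
    im=crop(d[n]["frame"][:,:,::-1],X,Y,W,Hh,k)
    if dr:
        for l in L:cv2.polylines(im,[np.int32((proj(C[n],l)-[X,Y]+.5)*k)],False,(0,0,255),1)
    return im
cv2.imwrite("pics/f.png",np.vstack([np.hstack([ov("top",195,145,50,50,8,k) for k in(0,1)]),np.hstack([ov("side",245,235,50,25,8,k) for k in(0,1)])]))
print(arm.get_state()["time"])
E
```

```text
7.9333
```

View pics/f.png

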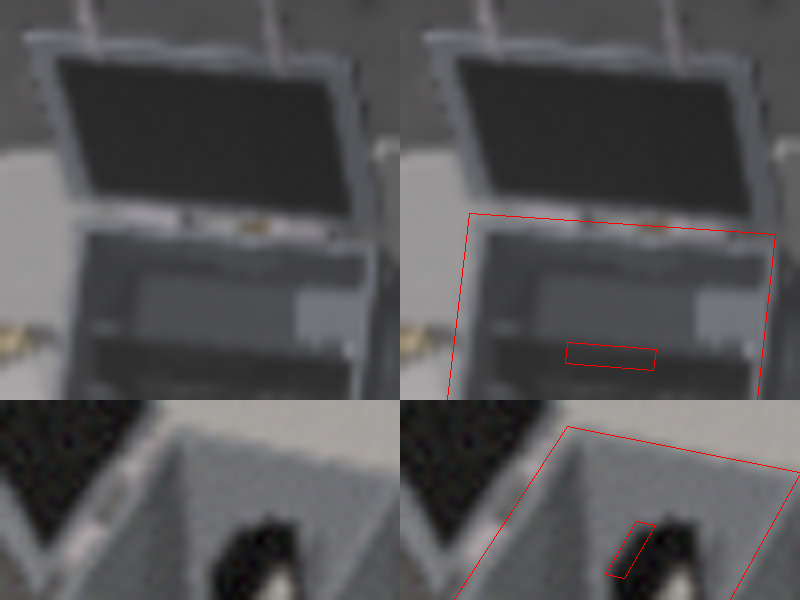

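The crop shows the rim's back corners at crop (75,225) and (375,240), about 1 px below the overlay. That puts the housing about 3 mm nearer the robot. In the side crop, the cartridge's black top is at about (285,525). I'll check that with a corrected overlay and the full cartridge wireframe.

```bash
sed -i 's/^H=(.4811,.3196,-.097)/H=(.478,.319,-.09)/' h.py; python3 - <<'E'
from h import *
from cell import arm
d={n:arm.snapshot(n) for n in("top","side")}
C={n:cam(d[n]) for n in d}
def bx(X,Y,Z):return [[X,Y,Z],[X,-Y,Z],[-X,-Y,Z],[-X,Y,Z],[X,Y,Z]]
L=[(pose(*H,l),c) for l,c in ((bx(.05,.059,.096),(0,0,255)),(bx(.045,.054,.096),(0,0,255)),(bx(.004,.017,.09),(0,255,0)),(bx(.008,.052,.066),(255,255,0)),(bx(.004,.017,.066),(0,160,0)))]
def ov(n,X,Y,W,Hh,k,dr):
    im=crop(d[n]["frame"][:,:,::-1],X,Y,W,Hh,k)
    im=cv2.convertScaleAbs(im,alpha=1.7,beta=0)
    if dr:
        for l,c in L:cv2.polylines(im,[np.int32((proj(C[n],l)-[X,Y]+.5)*k)],False,c,1)
    return im
cv2.imwrite("pics/g.png",np.vstack([np.hstack([ov("top",198,168,50,45,8,k) for k in(0,1)]),np.hstack([ov("side",255,235,50,30,8,k) for k in(0,1)])]))
E
```

```text
(no output)
```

View pics/g.png

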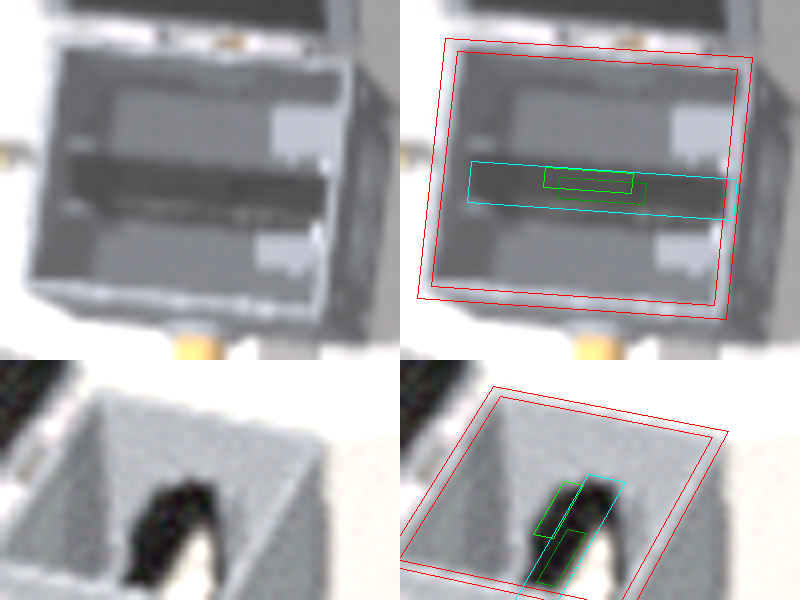

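The corrected overlay shows the rim within about 0.5 px and the cartridge strip and tab within about 0.5 px. I'll target the tab at (0.479, 0.3185), with tool yaw 1.471.

```bash
python3 - <<'E'
from h import *
chain([(.479,.3185,.20,1.471),(.479,.3185,.10,1.471),(.479,.3185,.069,1.471)])
E
```

```text
[0.922, 0.001, 0.389, 0.001, -0.0, 0.0]
[0.0, -0.0, 0.333, 0.0, 0.0, 0.0]
[0.0, -0.0, 0.103, 0.0, 0.0, 0.0]
```

Emit:
move_arm(series=[[-0.48,0.11,0,0,0,0,0],[-0.48,0.23,0,0.02,0,0,0],[-0.48,0.36,0,0.06,0,0,0],[-0.48,0.49,0,0.12,0,0,0],[-0.48,0.62,0,0.18,0,0,0],[-0.48,0.74,0,0.25,0,0,0],[-0.48,0.85,0.001,0.33,0.001,0,0],[-0.48,0.922,0.001,0.389,0.001,0,0]], squeeze=25)

```text
time: 8.7
tool_pos: [0.477, 0.3234, 0.1972]
tool_rot: [-3.139, -0.001, 1.476]
contact_force: [0.5, 0.4, -0.2]
width: 0.26
gripper_force: 0.0
```

```bash
python3 - <<'E'
from h import *
chain([(.479,.3185,.10,1.471),(.479,.3185,.069,1.471)])
E
```

```text
[-0.016, 0.009, 0.324, -0.002, -0.001, 0.003]
[0.0, -0.0, 0.103, 0.0, 0.0, 0.0]
```

Emit:
move_arm(series=[[-0.48,0,0,0,0,0,0],[-0.48,0,0,0,0,0,0],[-0.48,0,0,0.05,0,0,0],[-0.48,0,0,0.12,0,0,0],[-0.48,0,0,0.19,0,0,0],[-0.48,0,0,0.25,0,0,0],[-0.48,0,0,0.3,0,0,0],[-0.48,0,0,0.32,0,0,0]])

```text
time: 9.37
tool_pos: [0.478, 0.3183, 0.1022]
tool_rot: [-3.139, 0.001, 1.472]
contact_force: [-0.6, -0.6, -0.1]
width: 0.263
gripper_force: 0.0
```

```bash
python3 - <<'E'
from h import *
from cell import arm
arm.snapshot("top");arm.snapshot("top")
s=arm.get_state();print(s["tool_pos"],s["tool_rot"],s["contact_force"])
chain([(.479,.3185,.069,1.471)])
E
```

```text
[0.47813034 0.31865912 0.10326714] [-3.13980248e+00  2.13956979e-04  1.47225096e+00] [-0.01429048  0.18091404 -0.52078402]
[-0.0, 0.003, 0.114, -0.001, 0.0, 0.001]
```

Emit:
move_arm(series=[[-0.48,0,0.003,0.015,-0.001,0,0.001],[-0.48,0,0.003,0.035,-0.001,0,0.001],[-0.48,0,0.003,0.055,-0.001,0,0.001],[-0.48,0,0.003,0.075,-0.001,0,0.001],[-0.48,0,0.003,0.09,-0.001,0,0.001],[-0.48,0,0.003,0.103,-0.001,0,0.001],[-0.48,0,0.003,0.111,-0.001,0,0.001],[-0.48,0,0.003,0.114,-0.001,0,0.001]])

```text
time: 10.13
tool_pos: [0.4788, 0.3187, 0.0686]
tool_rot: [-3.141, 0.0, 1.471]
contact_force: [0.5, -0.4, 0.4]
width: 0.259
gripper_force: 0.0
```

Emit:
move_arm(series=[[-0.6,0,0,0,0,0,0],[-0.7,0,0,0,0,0,0],[-0.8,0,0,0,0,0,0],[-0.9,0,0,0,0,0,0],[-1,0,0,0,0,0,0],[-1,0,0,0,0,0,0],[-1,0,0,0,0,0,0],[-1,0,0,0,0,0,0]], squeeze=25)

```text
time: 10.8
tool_pos: [0.4791, 0.3188, 0.0692]
tool_rot: [3.141, -0.0, 1.471]
contact_force: [-0.3, -0.3, 4.3]
width: 0.089
gripper_force: 28.0
```

Emit:
move_arm(series=[[-1,0,0,-0.01,0,0,0],[-1,0,0,-0.03,0,0,0],[-1,0,0,-0.06,0,0,0],[-1,0,0,-0.1,0,0,0],[-1,0,0,-0.14,0,0,0],[-1,0,0,-0.18,0,0,0],[-1,0,0,-0.22,0,0,0],[-1,0,0,-0.26,0,0,0]])

```text
time: 11.47
tool_pos: [0.4789, 0.3188, 0.1485]
tool_rot: [3.141, -0.001, 1.471]
contact_force: [-0.8, -0.0, -0.0]
width: 0.087
gripper_force: 27.3
```

Emit:
move_arm(series=[[-1,0,0,-0.05,0,0,0],[-1,0,0,-0.11,0,0,0],[-1,0,0,-0.18,0,0,0],[-1,0,0,-0.26,0,0,0],[-1,0,0,-0.34,0,0,0],[-1,0,0,-0.42,0,0,0],[-1,0,0,-0.48,0,0,0],[-1,0,0,-0.51,0,0,0]])

```text
time: 12.13
tool_pos: [0.4791, 0.3189, 0.303]
tool_rot: [3.139, -0.002, 1.471]
contact_force: [-0.4, -0.5, -1.4]
width: 0.088
gripper_force: 27.4
```

The cartridge is held (width 7.5 mm, 27 N). Next I'll plan the transit to a standoff in front of the viewer.

```bash
python3 - <<'E'
from h import *
chain([(.47,.09,.30,1.50),(.45,-.13,.30,1.53),(.40,-.3415,.29,1.569)])
E
```

```text
[-0.762, 0.046, 0.008, 0.001, -0.001, -0.019]
[-0.736, -0.015, -0.0, 0.0, 0.0, -0.019]
[-0.711, -0.138, 0.033, 0.0, 0.0, -0.025]
```

Emit:
move_arm(series=[[-1,-0.04,0,0,0,0,0],[-1,-0.11,0.01,0,0,0,-0.003],[-1,-0.2,0.015,0,0,0,-0.006],[-1,-0.3,0.02,0,0,0,-0.009],[-1,-0.41,0.025,0,0,0,-0.012],[-1,-0.53,0.03,0,0,0,-0.015],[-1,-0.65,0.04,0,0,0,-0.018],[-1,-0.76,0.046,0,0,0,-0.019]])

```text
time: 12.8
tool_pos: [0.4693, 0.0884, 0.3001]
tool_rot: [-3.141, 0.0, 1.501]
contact_force: [1.4, 0.3, -0.8]
width: 0.092
gripper_force: 27.3
```

Emit:
move_arm(series=[[-1,-0.1,0,0,0,0,-0.002],[-1,-0.2,0,0,0,0,-0.004],[-1,-0.3,-0.005,0,0,0,-0.007],[-1,-0.4,-0.005,0,0,0,-0.009],[-1,-0.5,-0.01,0,0,0,-0.012],[-1,-0.59,-0.01,0,0,0,-0.014],[-1,-0.67,-0.015,0,0,0,-0.017],[-1,-0.74,-0.015,0,0,0,-0.019]])

```text
time: 13.47
tool_pos: [0.4491, -0.1323, 0.3]
tool_rot: [-3.141, 0.0, 1.53]
contact_force: [0.8, -0.0, -0.2]
width: 0.083
gripper_force: 27.3
```

Emit:
move_arm(series=[[-1,-0.1,-0.02,0,0,0,-0.003],[-1,-0.2,-0.04,0.01,0,0,-0.006],[-1,-0.31,-0.06,0.02,0,0,-0.01],[-1,-0.42,-0.08,0.025,0,0,-0.013],[-1,-0.52,-0.1,0.033,0,0,-0.017],[-1,-0.61,-0.12,0.033,0,0,-0.02],[-1,-0.68,-0.13,0.033,0,0,-0.023],[-1,-0.71,-0.138,0.033,0,0,-0.025]])

```text
time: 14.13
tool_pos: [0.3986, -0.3444, 0.2897]
tool_rot: [-3.141, 0.0, 1.567]
contact_force: [0.6, -0.3, -0.9]
width: 0.088
gripper_force: 27.3
```

```bash
python3 - <<'E'
from h import *
from cell import arm
for i in range(4):arm.snapshot("top")
d=arm.snapshot("side");c=cam(d);s=arm.get_state();print(s["time"],s["tool_pos"],s["tool_rot"],s["contact_force"],s["width"]*85)
g=cv2.cvtColor(d["frame"],cv2.COLOR_RGB2GRAY)
r=Rt(s["tool_rot"]);W=np.arange(-70,71,5)
print("     "+" ".join(f"{w:3d}" for w in W))
for z in range(-90,70,6):
    P=s["tool_pos"]+r.apply([[0,w/1e3,z/1e3] for w in W])
    q=proj(c,P).astype(np.float32)
    print(f"{-z:4d} "+" ".join(f"{int(v):3d}" for v in cv2.remap(g,q[:,0],q[:,1],1).ravel()))
E
```

```text
14.3833 [ 0.40041252 -0.34057632  0.29019174] [ 3.14143022e+00 -6.07631451e-04  1.57125060e+00] [-0.1807469  -0.44453822 -0.73493714] 7.128930966525087
     -70 -65 -60 -55 -50 -45 -40 -35 -30 -25 -20 -15 -10  -5   0   5  10  15  20  25  30  35  40  45  50  55  60  65  70
  90 134 115  63  45  55  79 109 125  89  46  36  33  40  39  37  37  38  39  35  35  71 103  92  76  64  47  74 124 138
  84 137 129  89  38  42  70 107 136 130  82  36  31  33  36  43  30  36  34  32  63 108 118  80  63  55  44  72 118 138
  78 138 136 119  72  41  53 102 138 137 106  50  33  38  37  41  34  36  34  55 109 135 118  66  44  44  58 107 136 138
  72 136 136 135 124  78  40  54 105 137 136 104  48  37  60  85  67  38  47  96 125 107  64  38  36  61 105 133 141 140
  66 135 136 136 137 124  74  36  57 115 139 124  55  40  86 131 106  45  48 102 122  83  38  33  49  90 129 139 140 138
  60 136 137 136 139 135 101  46  44  76 106 112  54  37  87 135 107  45  32  64  73  50  33  47  91 125 138 140 137 138
  54 136 136 136 137 139 130  95  49  35  47  60  39  41  92 137 104  45  31  30  37  34  40  72 119 
[... 1739 characters left out ...]
148 147 148 149 149 147 123 127 147 101  35  14  70 126 140 137 134 137 138 137 137 137 137 137
 -42 150 150 150 150 147 148 149 148 147 147 145 126 104 127 102  37  17  72 128 142 137 135 137 139 138 137 137 136 136
 -48 150 149 148 148 150 148 150 148 147 148 148 141 109 106  94  44  21  75 130 143 138 134 137 136 138 134 138 136 139
 -54 149 149 150 149 150 150 149 150 148 149 152 149 128  98  83  44  26  79 134 148 135 124 126 125 130 137 140 147 155
 -60 150 150 149 149 151 149 149 149 150 149 150 152 139 102  71  39  31  83 135 147 135 116 108 112 121 138 149 157 163
 -66 148 150 149 150 149 150 149 149 150 151 150 151 144 108  53  18  27  83 135 148 143 126 110 106 110 115 128 144 157
```

The silhouette gives a gripper half-width of about 20 mm up to 36 mm above the tip, and about 30 mm at 45 mm above it. The panel's top edge (178 mm) therefore needs about 34 mm from the cartridge plane to the face, a gap of about 26 mm. I'll lower at the standoff first, then approach.

Emit:
move_arm(series=[[-1,0,0,0.03,0,0,0],[-1,0,0,0.09,0,0,0],[-1,0,0,0.17,0,0,0],[-1,0,0,0.26,0,0,0],[-1,0,0,0.35,0,0,0],[-1,0,0,0.43,0,0,0],[-1,0,0,0.49,0,0,0],[-1,0,0,0.515,0,0,0]])

```text
time: 15.05
tool_pos: [0.3999, -0.3402, 0.1338]
tool_rot: [-3.14, -0.002, 1.572]
contact_force: [0.6, 0.7, -0.4]
width: 0.085
gripper_force: 27.3
```

```bash
python3 - <<'E'
from h import *
from cell import arm
for i in range(4):arm.snapshot("top")
D={n:arm.snapshot(n) for n in("side","top")};d=D["side"];c=cam(d);s=arm.get_state();print(s["tool_pos"],s["tool_rot"],s["contact_force"])
chain([(.4374,-.341,.135,1.569)])
g=cv2.cvtColor(d["frame"],cv2.COLOR_RGB2GRAY)
r=Rt(s["tool_rot"])
# near end plane (tool x=+.052, world +y): lateral w vs height above underside (tip-62mm)
W=np.arange(-20,24,3)
print("near end, rows = mm above predicted underside\n     "+" ".join(f"{w:3d}" for w in W))
for h in range(90,-15,-4):
    q=proj(c,s["tool_pos"]+r.apply([[.052,w/1e3,.062-h/1e3] for w in W])).astype(np.float32)
    print(f"{h:4d} "+" ".join(f"{int(v):3d}" for v in cv2.remap(g,q[:,0],q[:,1],1).ravel()))
ct=cam(D["top"]);gt=cv2.cvtColor(D["top"]["frame"],cv2.COLOR_RGB2GRAY)
Y=np.arange(-70,71,5)
print("top view, z=frame top; cols=tool x\n     "+" ".join(f"{w:3d}" for w in Y))
for w in range(-16,20,4):
    q=proj(ct,s["tool_pos"]+r.apply([[y/1e3,w/1e3,.004] for y in Y])).astype(np.float32)
    print(f"{w:4d} "+" ".join(f"{int(v):3d}" for v in cv2.remap(gt,q[:,0],q[:,1],1).ravel()))
E
```

```text
[ 0.40041592 -0.34192874  0.13674231] [3.14031498e+00 9.27839863e-04 1.57003699e+00] [-0.55879853 -0.4349713  -0.33067216]
[0.003, 0.123, 0.006, 0.001, 0.001, 0.001]
near end, rows = mm above predicted underside
     -20 -17 -14 -11  -8  -5  -2   1   4   7  10  13  16  19  22
  90 105  94  95  79  61  61  99 124 135 131 135 138 139 140 140
  86 102  79  70  55  47  55  96 124 138 140 140 141 141 140 140
  82  99  75  56  41  33  33  74 108 130 140 140 140 141 140 140
  78 104  89  79  58  37  22  55  90 120 137 137 136 135 138 137
  74 102 102 101  75  48  25  43  75 107 126 127 127 126 123 122
  70 103 110 115  86  55  31  35  59  86 108 114 116 116 114 111
  66 104 117 125  97  63  34  27  43  64  89 102 108 109 106 104
  62 107 124 137 113  78  43  26  33  48  66  74  79  82  85  83
  58 105 124 148 133 102  62  33  32  36  43  52  62  70  76  73
  54  96 117 148 146 118  78  36  29  32  42  57  68  77  83  81
  50  90 107 141 146 122  83  36  27  32  46  65  79  88  95  92
  46 101 105 126 132 113  81  40  25  31  47  65  78  88  96  94
  42 123 112 112 118 106  80  43  27  27  3
[... 1476 characters left out ...]
 58  55  85  86  78  78  78  66  51  69  71  49  48  51  51  51  52  52  53  53  48  53 134 169
   0  79  77  76  74  65  54  62  88  79  78  78  78  72  52  55  52  48  47  50  51  51  52  52  52  53  54  81 152 170
   4  78  76  75  69  56  53  71  82  77  77  77  78  73  51  49  55  63  63  68  74  72  70  70  70  70 105 143 169 170
   8  76  74  70  60  54  61  79  77  77  78  78  78  72  52  54  87 118 122 128 134 132 131 128 126 129 158 169 171 170
  12  73  70  61  54  55  74  80  78  78  78  78  78  74  57  60 128 163 166 166 166 166 166 166 166 166 169 169 170 169
  16  67  59  53  53  66  83  81  78  77  78  79  77  76  59  61 144 169 169 169 169 169 169 169 169 169 169 169 170 170
```

Numeric checks agree: in the side view the near end's bottom is within 3 mm of prediction and there is no tilt. The top view's end edge at about 62 mm matches the expected 64 mm, so the cartridge hangs upright and centred in the grip. I'll approach the face slowly.

Emit:
move_arm(series=[[-1,0.002,0.01,0.003,0,0,0],[-1,0.002,0.03,0.003,0,0,0],[-1,0.002,0.05,0.003,0,0,0],[-1,0.002,0.07,0.003,0,0,0],[-1,0.002,0.09,0.003,0,0,0],[-1,0.002,0.105,0.003,0,0,0],[-1,0.002,0.117,0.003,0,0,0],[-1,0.002,0.123,0.003,0,0,0]])

```text
time: 16.02
tool_pos: [0.4374, -0.3411, 0.1346]
tool_rot: [3.142, -0.0, 1.57]
contact_force: [0.4, -0.2, -0.8]
width: 0.088
gripper_force: 27.3
```

```bash
python3 - <<'E'
from h import *
from cell import arm
for i in range(12):
    D=arm.snapshot("top")
    if i%4==3:
        s=arm.get_state();print(s["tool_pos"].round(4),s["tool_rot"].round(4),s["contact_force"].round(1),round(s["gripper_force"],1),round(s["width"],3))
D={n:arm.snapshot(n) for n in("side","top")}
r=Rt(s["tool_rot"])
for n,pts in (("side",[[.052,.0,.062-h/1e3] for h in range(30,-16,-3)]),("top",[[x/1e3,-.004,.004] for x in range(40,80,3)])):
    q=proj(cam(D[n]),s["tool_pos"]+r.apply(pts)).astype(np.float32)
    print(n,cv2.remap(cv2.cvtColor(D[n]["frame"],7),q[:,0],q[:,1],1).ravel())
# top view: profile across x through cartridge half and viewer at y=tool+.035
q=proj(cam(D["top"]),s["tool_pos"]+r.apply([[.035,w/1e3,.004] for w in range(-24,60,3)])).astype(np.float32)
print(cv2.remap(cv2.cvtColor(D["top"]["frame"],7),q[:,0],q[:,1],1).ravel())
E
```

```text
[ 0.4366 -0.3413  0.1347] [-3.1413e+00 -1.0000e-04  1.5697e+00] [ 0.9  0.2 -0.8] 27.3 0.089
[ 0.4367 -0.3413  0.1347] [-3.1415 -0.      1.5696] [ 0.4  0.4 -1. ] 27.3 0.085
[ 0.4368 -0.3413  0.1347] [-3.1416e+00 -1.0000e-04  1.5697e+00] [ 0.2  0.4 -0.6] 27.3 0.083
side [ 25  24  21  18  18  20  22  27  34  49  64  71  81  91  96 100]
top [ 51  52  52  54  53  47  49  68 118 161 161 161 162 162]
[168 164 137  88  77  75  55  50  50  52  61  76  84  87 110 162 207 221
 221 208 171 139 120  99 100 112 114 115]
```

Emit:
move_arm(series=[[-1,0,0.002,0,0,0,0],[-1,0,0.004,0,0,0,0],[-1,0,0.006,0,0,0,0],[-1,0,0.008,0,0,0,0],[-1,0,0.01,0,0,0,0],[-1,0,0.012,0,0,0,0],[-1,0,0.013,0,0,0,0],[-1,0,0.013,0,0,0,0]])

```text
time: 17.38
tool_pos: [0.4408, -0.3412, 0.1347]
tool_rot: [-3.142, -0.0, 1.57]
contact_force: [0.5, 0.0, 0.4]
width: 0.085
gripper_force: 27.3
```

```bash
python3 - <<'E'
from cell import arm
for i in range(10):
    arm.snapshot("top")
s=arm.get_state();print(s["tool_pos"].round(4),s["contact_force"].round(1),s["gripper_force"],abs(s["qvel"]).max())
if abs(s["contact_force"]).max()<3: print(arm.hand_in())
E
```

```text
[ 0.4408 -0.3412  0.1347] [ 0.4 -0.2 -0.3] 27.306133210659027 0.002757754373030253
the job is handed in; nothing more can be done
None
```

I swung the cover back to its stop and drew the cartridge straight up. It is handed in still gripped (27 N), upright, square and centred about 23 mm (estimated) off the viewer's lit face, with no contact showing on the force reading.

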